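Index the strap-cutting jig one hole over

TASK

On the strap-cutting jig, hook a fingertip under the pull ring, lift the spring pin out of its hole, swing the arm one hole towards the side where the clear plastic tub stands, and let the ring go so that the pin drops fully into that hole. Do it gently, without pinching the ring, and leave the tub, the cardboard box, the jar and the screwdriver where they are.

Things in the scene. Friction and masses are not known exactly. Their poses are not given: they have to be found in the camera images.
- jig: Strap-cutting jig, fixed to the table: plywood board 260 x 270 mm, 15 mm thick, carrying a raised aluminium arc with holes, a swing arm, and two wooden blocks (45 mm above the table) beside the pivot. Origin: centre of the board's underside; x points from the arc (robot's side) to the pivot, z up; the pivot is at (85, 0) mm.
- hole_mid (a point): Mouth of the middle one of the five square holes (14 mm wide, 16 mm deep) in the arc's top, 31 mm above the table, at (-85, 0) mm in the jig's frame. The holes lie on a 170 mm radius about the pivot, 15 degrees (0.262 rad, 44.5 mm) apart. Axes as the jig's.
- swing_arm (a joint): Angle (rad) of the steel arm (215 x 40 mm, top 47 mm above the table; 28 mm high fence along it up to 100 mm from the pivot). 0: the middle hole, where it starts (within 0.01); grows as its free end swings to the jig's +y. Holes at -0.524, -0.262, 0, 0.262, 0.524. Light friction (1 N at the pin); it stays where it is left; the pin has 2 mm play each way in a hole.
- pin (a joint): Height (m) of the index pin: 0 fully down, stop at 0.026. It is 10 mm thick with a round tip, at the arm's free end, 170 mm from the pivot, 13 mm deep in the hole: above 0.013 the arm can swing. A spring pushes it down (6 N when down, 8 N at 15 mm, its weight included). Let down between holes it rides on the arc at about 0.013 and snaps down over a hole.
- ring: Polished, slippery steel pull ring fixed on top of the pin (this entry is its upper half): inside diameter 52 mm, bar 7 to 9 mm thick, leaning 34 degrees from upright towards the pivot. Origin: the ring's centre, 102 mm above the table with the pin down, 17 mm from the pin's axis towards the pivot. x is level, along the arm to the pivot: the ring opens that way; z up.
- ring_crown (a point): Middle of the underside of the ring's top, where a fingertip bears when it lifts: 21 mm above and 15 mm beyond the ring's centre. A finger tilted 30 to 45 degrees from vertical, pointing down and towards the pivot, passes through from the robot's side; its tip must get 10 mm or more beyond this point, or it slips out. Under the ring the pin's sleeve (26 mm across) ends 69 mm above the table.
- ring_back: The thickened far side (towards the pivot) of the ring's upper bar, part of the same rigid ring, standing out 2 mm behind the round bar. A finger hooked through the ring does not press on it; fingers pinching the bar would. Origin and axes as the ring's.
- tub: Clear plastic open tub with black buckles in it, 110 x 150 mm, 55 mm high, loose; origin under its centre. It stands on the table to one side of the jig or the other (its side, in the jig's y, is the side to swing to).
- carton: Open cardboard box, 130 x 120 mm, 90 mm high, loose, on the opposite side of the jig from the tub; origin under its centre.
- jar: Closed jar, 56 mm across, 70 mm high, loose, standing near the jig's far corner; origin under its centre.
- driver: Screwdriver with black handle, 190 mm long, lying on the table near the jig's other far corner; origin on the table under its middle, x along it to the tip.
Things that resemble listed ones, but are neither listed nor needed, are in the scene too. What is meant by the tub is not blue or yellow, and is the larger of those in its own colour.

How it is judged:
On the way:
1. the pin is lifted clear of its hole (more than 13 mm) by a fingertip bearing on the upper half of the ring (value of joint pin above 0.013 m and contact force between the fingers and ring above 1.5 N), for 0.1 s.
At the end, for the whole second after the job is handed in: The arm rests one hole from the middle on the tub's side of the jig (joint swing_arm within 0.03 rad of +0.262 if the tub is on the jig's +y side, of -0.262 if on its -y side) and the pin is down in that hole (joint pin below 3 mm), let go (value of joint pin below 0.003 m and velocity of joint swing_arm between -0.02 and 0.02 rad/s and ((y of tub in the frame of jig above 0 m and value of joint swing_arm between 0.2318 and 0.2918 rad) or (y of tub in the frame of jig below 0 m and value of joint swing_arm between -0.2918 and -0.2318 rad))); the robot touches nothing.
It fails at once if the tub, cardboard box, jar or screwdriver is lifted or moved by more than 20 mm (distance of any of tub, carton, jar, driver from where it was at the start of the episode above 0.02 m).
It fails at once if the ring is pulled, pushed or squeezed with more than 35 N (contact force between the fingers and ring above 35 N).
It fails at once if the ring's bar is pinched (more than 4 N on its far side) (contact force between the fingers and ring_back above 4 N).
It also fails if it takes over 58 s, if anything falls off the work surface, if the arm or the gripper's body presses on something with over 40 N, if the wrist force passes 120 N, or if a joint passes its speed limit or range.

ROBOT

A 6-joint arm with a two-finger parallel gripper is mounted at the origin on the work surface. World frame = base frame: x ahead of the robot, y to its left, z up, the work surface at z = 0. Lengths are in m, angles in rad, forces in N, time in s.
With the tool pointing down it reaches from about 0.3 to 0.875 m from the base axis. Payload 6.4 kg.
Tool frame: the origin (TCP) lies between the finger pads; the fingertips stand arm.tip_reach ahead of it and the grasp point (between the pads) lies 3 mm ahead of it (arm.tip_reach is the distance from the TCP to the fingertips, in m); x points along the fingers, y is the direction in which the jaws open and shut, and the axes are right-handed (so a half turn about x gives the same grasp; the last joint's range is limited). The gripper opens to 85 mm and grips with 20 to 120 N. Pads are 22 mm wide; open, the fingers measure 114 mm over their backs; the gripper's body (76 mm by 85 mm) begins 54 mm behind the grasp point. The pads swing forward as they close: fully open they stand 13 mm farther back than shut.
Start: joints at [-1.356, 0.181, 1.607, -0, 1.354, -0.206], TCP at [0.235, -0.525, 0.253] pointing down, gripper open.
Joint ranges: [-2.99, 2.99], [-0.89, 2.07], [0.3, 2.58], [-1.14, 4.28], [0, 2.63], [-3.12, 3.12]. Speed limits (rad/s): [2.57, 2.57, 3.01, 3.14, 3.14, 3.14].

INTERFACE

Orientations are given as a rotation vector (axis times angle).
In Python, from cell import arm gives the robot as it stands.
- The arm moves only by the tool send_rows, never from a script. Its arguments are lists of equal length, an entry for each row: "delta_pos": the shift along the world's x, y, z in mm, a list of three; "twist": the turn, a rotation vector about the world's x, y, z in rad, a list of three; "fingers": the closure, from -1 (fully open) to 1 (shut), so that 0 is half open. A call has 1 to 8 rows; each row shifts and turns the commanded pose from where the row before left it; what a row does not reach is not made up. A row lasts 1/8 s, in which the tool goes at most 62.5 mm and 10.7 degrees, less where a joint would pass 70% of its speed; a pose out of reach is approached as far as the arm can. A call with a gripper value outside its range is refused whole. The fingers move at their own pace and stop on an object; the grip force is fixed at half the most. Time passes only in rows, so rows that do not move let the fingers close. It gives the time, the measured TCP pose, the force and the opening at its end, in the units of the state.
- arm.get_obs(): the state, without advancing time (a new reading comes with each control period).
- arm.capture(name): name is "scene" or "top" or "wrist"; returns (picture, depth): 480x640x3 uint8, red, green, blue; 480x640 float32, m along the optical axis (not along the pixel's ray), 0 where there is no reading.
- arm.camera_params(name): a dict with "K" (3x3 intrinsics, pixels), "distortion" ([k1, k2, p1, p2, k3] as OpenCV has them; the pictures are not rectified), "R" (3x3) and "t" (3): a world point X has camera coordinates R X + t. Camera axes: x right, y down, z forward; pixel columns grow to the right and rows downward; lengths in m; the calibration is good to about 2 mm. A picture is of the moment at which its call begins: read the wrist's pose just before it. camera_params takes no time and is no camera call; for the wrist camera it gives the pose at the moment of the call.
- arm.sign_off(): hands the job in, once; it reports no verdict.
The state is a dict: "t": time; "qpos": joint angles; "joint_velocities": joint speeds; "effort": joint torques, N m; "ee_pos": TCP position; "ee_rot": TCP orientation; "force": force on the tool from outside, world axes, zero at the start; "torque": the same for the moment, N m; "grip_width": finger opening in m.
Only numpy, scipy, OpenCV 4.12 (cv2) and the standard library are available. Lean on these libraries where they do the work, as an engineer would, in place of code of your own. Each camera call takes 0.05 s, during which the arm holds its last target.

## Working session

There is one attempt and no reset: what is moved stays moved. The work goes in short steps, Python scripts to look and compute and a tool call to move; the robot and the scene stay as the last step left them, time stands still between calls to the robot, and variables do not carry over. Pictures are saved under pics/ and viewed, and the job is handed in when it is done.

Besides the shell and the picture viewer there is one more tool, called after "Emit:" by a JSON object that holds its "name" and its "arguments", one argument or row to a line. send_rows: Moves the arm, as the interface text tells. Its arguments: {"type":"object","properties":{"delta_pos":{"type":"array"},"twist":{"type":"array"},"fingers":{"type":"array"}},"required":["delta_pos","twist","fingers"]}

```bash
ls; mkdir -p pics; python3 - <<'E'
from cell import arm
import cv2,numpy as np
o=arm.get_obs()
for k,v in o.items(): print(k,np.round(v,4))
print(arm.tip_reach)
for n in ["scene","top"]:
    im,d=arm.capture(n); cv2.imwrite(f"pics/{n}0.png",im[:,:,::-1]); np.savez(f"{n}0.npz",im=im,d=d)
    p=arm.camera_params(n); print(n,{k:np.round(v,4).tolist() for k,v in p.items()})
E
```

```text
pics
t 0.0
qpos [-1.3563  0.1816  1.608   0.      1.3538 -0.2063]
joint_velocities [ 0.0009 -0.0005  0.0005 -0.0009  0.0002 -0.001 ]
effort [-0.00000e+00 -4.44870e+01 -3.51337e+01 -2.00000e-04  9.10000e-03
 -0.00000e+00]
ee_pos [ 0.2348 -0.5243  0.2524]
ee_rot [ 1.99    0.4268 -1.99  ]
force [ 0.2104 -0.1593 -0.1639]
torque [ 0.015   0.0229 -0.0026]
grip_width 0.0853
0.022
scene {'K': [[442.5218, 0.0, 317.1324], [0.0, 442.5218, 235.9577], [0.0, 0.0, 1.0]], 'distortion': [0.0043, 0.0, 0.0, 0.0, 0.0], 'R': [[0.8669, 0.4984, -0.0121], [0.3942, -0.7001, -0.5954], [-0.3052, 0.5113, -0.8034]], 't': [-0.4248, -0.2202, 1.4994]}
top {'K': [[443.3194, 0.0, 318.5931], [0.0, 443.3194, 240.8338], [0.0, 0.0, 1.0]], 'distortion': [-0.0087, 0.0, 0.0, 0.0, 0.0], 'R': [[0.0091, -0.9999, 0.01], [-0.9852, -0.0106, -0.171], [0.1711, -0.0083, -0.9852]], 't': [-0.0951, 0.5908, 1.2221]}
```

View pics/scene0.png

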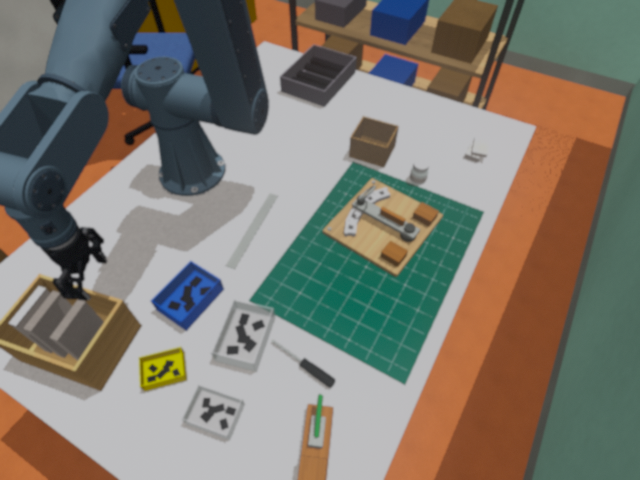

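View pics/top0.png

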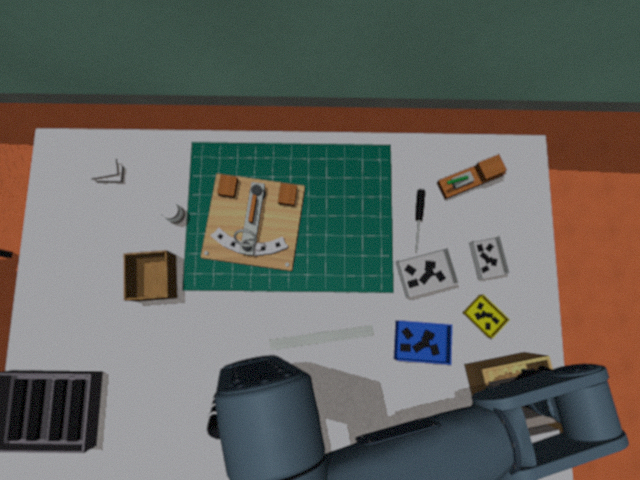

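The tub is the larger clear one, at about (427,273) in the top view, on the world −y side. The jig is around (255,222) and the carton is at (150,275) on the +y side. I'll zoom in on the jig.

```bash
cat > h.py <<'E'
import numpy as np,cv2
from cell import arm
def ray(n,uv,z,p=None):
    p=p or arm.camera_params(n); K,D,R,t=[np.array(p[k],float) for k in("K","distortion","R","t")]
    q=cv2.undistortPoints(np.array(uv,float).reshape(-1,1,2),K,D).reshape(-1,2)
    d=np.c_[q,np.ones(len(q))]@R; c=-R.T@t
    return c+d*((z-c[2])/d[:,2])[:,None]
def proj(n,X,p=None):
    p=p or arm.camera_params(n); K,D,R,t=[np.array(p[k],float) for k in("K","distortion","R","t")]
    return cv2.projectPoints(np.array(X,float).reshape(-1,1,3),cv2.Rodrigues(R)[0],t,K,D)[0].reshape(-1,2)
def cloud(n,d,p=None):
    p=p or arm.camera_params(n); K,D,R,t=[np.array(p[k],float) for k in("K","distortion","R","t")]
    v,u=np.mgrid[:480,:640]; q=cv2.undistortPoints(np.c_[u.ravel(),v.ravel()].astype(float).reshape(-1,1,2),K,D).reshape(-1,2)
    return ((np.c_[q,np.ones(len(q))]*d.reshape(-1,1)-t)@R).reshape(480,640,3)
E
python3 - <<'E'
from h import *
z=np.load("top0.npz"); im=z["im"]
c=im[160:285,190:320]; cv2.imwrite("pics/topz.png",cv2.resize(c,None,fx=4.6,fy=4.6,interpolation=cv2.INTER_CUBIC)[:,:,::-1])
P=cloud("top",z["d"])
hsv=cv2.cvtColor(im,cv2.COLOR_RGB2HSV)
for v,u in [(255,215),(190,230),(230,270),(185,228),(195,287),(190,257),(210,320)]: print(u,v,P[v,u].round(3),hsv[v,u])
E
```

```text
215 255 [0.553 0.214 0.014] [ 18 104 160]
230 190 [0.742 0.173 0.045] [ 14 174 126]
270 230 [0.63  0.055 0.013] [ 20 101 156]
228 185 [0.756 0.179 0.047] [ 14 172 132]
287 195 [0.728 0.005 0.046] [ 13 169 134]
257 190 [0.739 0.092 0.058] [83 17 60]
320 210 [ 0.696 -0.093 -0.001] [ 84 220  80]
```

View pics/topz.png

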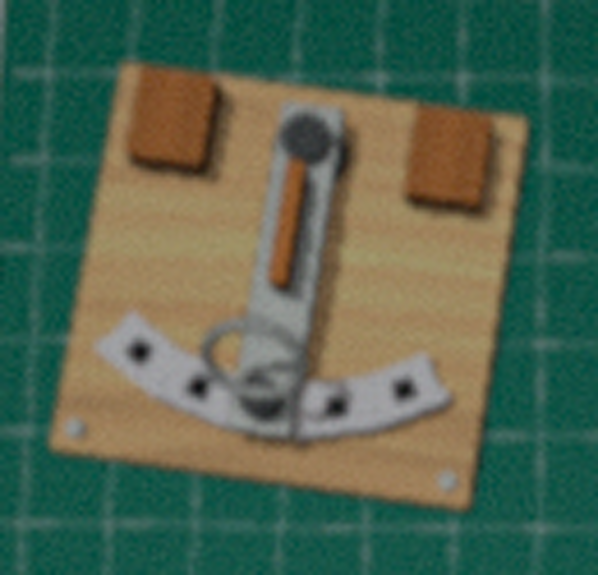

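```bash
python3 - <<'E'
from h import *
z=np.load("top0.npz"); im=z["im"]; P=cloud("top",z["d"])
hsv=cv2.cvtColor(im,cv2.COLOR_RGB2HSV)
# board: not green within jig window
w=np.zeros((480,640),np.uint8); w[165:278,193:315]=1
m=((~((hsv[...,0]>60)&(hsv[...,1]>110)))&(w>0)).astype(np.uint8)
m=cv2.morphologyEx(m,cv2.MORPH_OPEN,np.ones((5,5)))
cs=max(cv2.findContours(m,0,2)[0],key=cv2.contourArea); h=cv2.convexHull(cs)
q=cv2.approxPolyDP(h,5,True).reshape(-1,2); print(q)
c=ray("top",q,0.015)[:,:2]; 
hc=ray("top",h.reshape(-1,2),0.015)[:,:2]; r=cv2.minAreaRect(hc.astype(np.float32)); print("rect",r,c.round(4))
holes=np.array([(140,352),(199,387),(337,405),(404,389)])/4.6+[190,160]-0.4
H=ray("top",holes,0.031)[:,:2]
# fit jig from holes: known model
a=np.array([.524,.262,-.262,-.524]); M=np.c_[85-170*np.cos(a),170*np.sin(a)]/1e3
mc=M.mean(0);hc=H.mean(0);S=(M-mc).T@(H-hc);th=np.arctan2(S[0,1]-S[1,0],S[0,0]+S[1,1])
R=np.array([[np.cos(th),-np.sin(th)],[np.sin(th),np.cos(th)]]);t=hc-R@mc
print("holes fit th",th,"t",t,"res mm",((M@R.T+t-H)*1e3).round(1))
pv=ray("top",np.array([[307,138]])/4.6+[190,160]-.4,0.058)[0]; print("pivot px",pv,"model",R@[.085,0]+t)
tub=P[273,427];print("tub",R.T@(tub[:2]-t))
E
```

```text
[[216 173]
 [304 185]
 [292 270]
 [200 257]]
rect ((0.6583907604217529, 0.10545393824577332), (0.2772112488746643, 0.2707432210445404), 82.44066619873047) [[ 0.8034  0.2233]
 [ 0.7688 -0.0439]
 [ 0.5107 -0.0127]
 [ 0.5462  0.2576]]
holes fit th -0.12788207012775232 t [0.65703595 0.10629919] res mm [[ 0.1  0.2]
 [ 0.1  0. ]
 [-0.5  0.3]
 [ 0.4 -0.5]]
pivot px [0.74006723 0.09346167 0.058     ] model [0.74134186 0.09545881]
tub [-0.0858616  -0.52652831]
```

```bash
cat >> h.py <<'E'
from scipy.spatial.transform import Rotation as Ro
TH=-0.1279; T=np.array([0.6570,0.1063])
def jw(x,y,z):
    c,s=np.cos(TH),np.sin(TH); return np.array([c*x-s*y+T[0],s*x+c*y+T[1],z])
def frame(tilt,yaw=TH,sg=1):
    f=np.array([np.cos(yaw),np.sin(yaw),0]);d=np.sin(tilt)*f+[0,0,-np.cos(tilt)]
    y=sg*np.array([-np.sin(yaw),np.cos(yaw),0]);return np.c_[d,y,np.cross(d,y)]
TILT=np.radians(42)
def tcp_for(beyond,below,ang=0.,lift=0.,reach=.022,dy=0):
    """tip 'beyond' crown along finger, axis 'below' crown perpendicular; ang arm angle"""
    c,s=np.cos(ang),np.sin(ang)
    r=85-138*c, -138*-s  # free end toward -x, +ang -> +y
    C=jw(r[0]/1e3,138*s/1e3,.123+lift)
    yaw=TH-ang
    F=frame(TILT,yaw); d=F[:,0]; f=np.array([np.cos(yaw),np.sin(yaw),0]); n=np.cos(TILT)*f+[0,0,np.sin(TILT)]
    return C+d*(beyond-reach)-n*below+dy*np.array([-np.sin(yaw),np.cos(yaw),0]),yaw
def delta(pos,R):
    o=arm.get_obs(); R0=Ro.from_rotvec(o["ee_rot"])
    return ((pos-o["ee_pos"])*1e3).round(1),(Ro.from_matrix(R)*R0.inv()).as_rotvec().round(4)
E
python3 - <<'E'
from h import *
o=arm.get_obs();R0=Ro.from_rotvec(o["ee_rot"]);print(R0.as_matrix().round(3))
p,yaw=tcp_for(-.1,.022);print(p)
for sg in(1,-1): print(delta(p,frame(TILT,yaw,sg)))
print(jw(-.053,0,.123))
E
```

```text
[[-0.     0.408 -0.913]
 [ 0.002 -0.913 -0.408]
 [-1.    -0.002 -0.   ]]
[0.50725012 0.12555814 0.1989428 ]
(array([272.5, 649.9, -53.5]), array([-0.9641, -0.1442,  2.4435]))
(array([272.5, 649.9, -53.5]), array([ 0.1067, -0.7339, -0.5243]))
[0.60443291 0.11306023 0.123     ]
```

Emit:
{"name": "send_rows", "arguments": {
  "delta_pos": [
    [19.5,46.5,0],
    [19.5,46.5,0],
    [19.5,46.5,0],
    [19.5,46.5,0],
    [19.5,46.5,0],
    [19.5,46.5,0],
    [19.5,46.5,0],
    [19.5,46.5,0]
  ],
  "twist": [
    [0.0133,-0.0917,-0.0655],
    [0.0133,-0.0917,-0.0655],
    [0.0133,-0.0917,-0.0655],
    [0.0133,-0.0917,-0.0655],
    [0.0133,-0.0917,-0.0655],
    [0.0133,-0.0917,-0.0655],
    [0.0133,-0.0917,-0.0655],
    [0.0133,-0.0917,-0.0655]
  ],
  "fingers": [1,1,1,1,1,1,1,1]
}}

```text
t: 1.1
ee_pos: [0.3911, -0.1518, 0.253]
ee_rot: [-2.817, 0.186, 1.25]
force: [1.0, 0.7, 0.1]
grip_width: 0.0002
```

Emit:
{"name": "send_rows", "arguments": {
  "delta_pos": [
    [19.5,46.5,0],
    [19.5,46.5,0],
    [19.5,46.5,0],
    [19.5,46.5,0],
    [19.5,46.5,0],
    [19.5,46.5,0],
    [0,0,0]
  ],
  "twist": [
    [0,0,0],
    [0,0,0],
    [0,0,0],
    [0,0,0],
    [0,0,0],
    [0,0,0],
    [0,0,0]
  ],
  "fingers": [1,1,1,1,1,1,1]
}}

```text
t: 1.98
ee_pos: [0.4976, 0.1039, 0.2515]
ee_rot: [-2.812, 0.182, 1.272]
force: [-0.4, -1.0, -0.4]
grip_width: 0.0001
```

```bash
python3 - <<'E'
from h import *
o=arm.get_obs()
for k in("t","ee_pos","qpos","force","grip_width"): print(k,np.round(o[k],4))
p,yaw=tcp_for(-.1,.022);print(delta(p,frame(TILT,yaw,-1)))
for n in("wrist","top"):
    q=arm.camera_params(n);im,d=arm.capture(n);np.savez(n+"1.npz",im=im,d=d,**q)
    if n=="top": im=cv2.resize(im[150:290,180:330],None,fx=4,fy=4,interpolation=cv2.INTER_CUBIC)
    cv2.imwrite(f"pics/{n}1.png",im[:,:,::-1])
E
```

```text
t 1.975
ee_pos [0.4976 0.1039 0.2515]
qpos [ 0.0384 -0.3475  2.2557 -0.2225  0.5301  1.8868]
force [-0.4119 -1.0418 -0.4172]
grip_width 0.0001
(array([  9.7,  21.7, -52.5]), array([ 0.0016, -0.012 , -0.0001]))
```

View pics/wrist1.png

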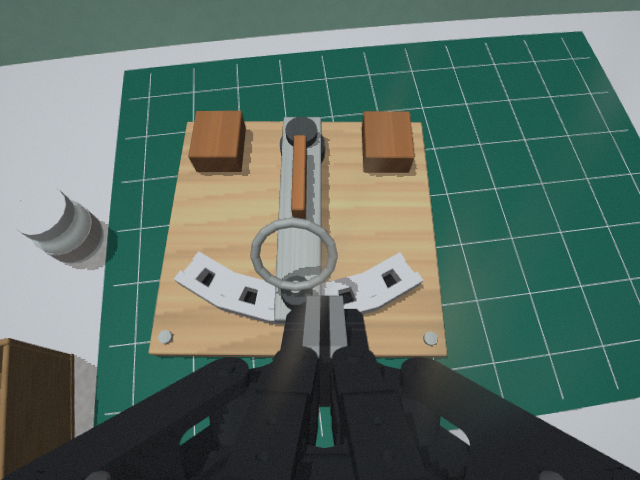

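View pics/top1.png

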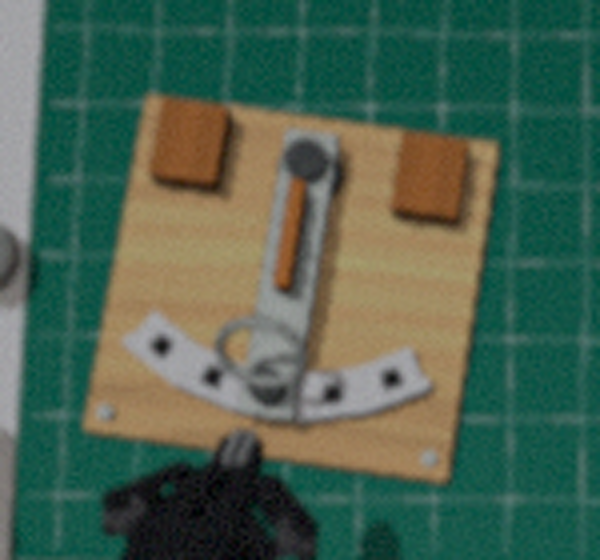

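The wrist view shows the ring at about (294,254) and the shut fingertips at about (325,297). I'll check the ring position by depth, and the tip geometry as well.

```bash
python3 - <<'E'
from h import *
z=np.load("wrist1.npz"); p={k:z[k] for k in("K","distortion","R","t")}
P=cloud("wrist",z["d"],p); 
J=P-np.r_[T,0]; c,s=np.cos(TH),np.sin(TH)
X=(c*J[...,0]+s*J[...,1])*1e3;Y=(-s*J[...,0]+c*J[...,1])*1e3;Z=P[...,2]*1e3
m=(z["d"]>0)&(Z>72)&(Z<135)&(X>-110)&(X<-20)&(abs(Y)<50)
m[290:]=0
x,y,h=X[m],Y[m],Z[m];print(m.sum(),x.min(),x.max(),y.min(),y.max(),h.min(),h.max())
A=np.c_[x,y,np.ones(len(x))];k=np.linalg.lstsq(A,h,rcond=None)[0];print("plane",k,"slope deg from upright",90-np.degrees(np.arctan(k[0])))
v,u=np.nonzero(m);e=cv2.fitEllipse(np.c_[u,v].astype(np.float32));print(e)
# predicted crown / centre pixel
C=jw(-.068,0,.102);K=jw(-.053,0,.123);print(proj("wrist",[C,K,jw(-.085,0,.031),jw(.085,0,.058)],p).round(1))
top=h>h.max()-4;print("top y mean",y[top].mean(),x[top].mean())
# finger tip
o=arm.get_obs();R=Ro.from_rotvec(o["ee_rot"]).as_matrix();L=(P-o["ee_pos"])@R*1e3
for vv in(295,300,310,330,350):
    r=[(u_,*L[vv,u_].round(0)) for u_ in range(295,360,8)];print(vv,r)
print("tip proj",proj("wrist",[o["ee_pos"]+R[:,0]*.022],p))
E
```

```text
2075 -87.35057841489596 -46.82983425982716 -32.93306572923954 32.63304241026706 76.8101116893529 131.1306983692457
plane [1.44499179e+00 5.98235518e-03 2.04194233e+02] slope deg from upright 34.684995391913894
((293.65606689453125, 254.0512237548828), (64.98797607421875, 79.06265258789062), 95.22701263427734)
[[293.2 256.2]
 [291.9 226.4]
 [298.  302.2]
 [300.9 128.8]]
top y mean -0.5018930313754879 -52.39085615944247
295 [(295, np.float64(180.0), np.float64(-27.0), np.float64(68.0)), (303, np.float64(182.0), np.float64(-20.0), np.float64(68.0)), (311, np.float64(186.0), np.float64(-14.0), np.float64(70.0)), (319, np.float64(202.0), np.float64(-8.0), np.float64(78.0)), (327, np.float64(219.0), np.float64(-1.0), np.float64(86.0)), (335, np.float64(219.0), np.float64(6.0), np.float64(86.0)), (343, np.float64(232.0), np.float64(14.0), np.float64(92.0)), (351, np.float64(233.0), np.float64(22.0), np.float64(93.0)), (359, np.float64(218.0), np.float64(28.0), np.float64(86.0))]
300 [(295, np.float64(180.0), np.float64(-27.0), np.float64(72.0)), (303, np.float64(181.0), np.float64(-20.0), n
[... 1464 characters left out ...]
p.float64(6.0), np.float64(-7.0)), (359, np.float64(1.0), np.float64(9.0), np.float64(-7.0))]
350 [(295, np.float64(-22.0), np.float64(-11.0), np.float64(-14.0)), (303, np.float64(-20.0), np.float64(-8.0), np.float64(-13.0)), (311, np.float64(-21.0), np.float64(-6.0), np.float64(-13.0)), (319, np.float64(-14.0), np.float64(-4.0), np.float64(-9.0)), (327, np.float64(-16.0), np.float64(-2.0), np.float64(-10.0)), (335, np.float64(-17.0), np.float64(1.0), np.float64(-10.0)), (343, np.float64(-20.0), np.float64(3.0), np.float64(-13.0)), (351, np.float64(-21.0), np.float64(5.0), np.float64(-14.0)), (359, np.float64(-21.0), np.float64(7.0), np.float64(-13.0))]
tip proj [[331.08781153 317.0193064 ]]
```

Emit:
{"name": "send_rows", "arguments": {
  "delta_pos": [
    [3,7,-13],
    [3,7,-13],
    [2,5,-13],
    [1.5,2.5,-13],
    [0,0,0]
  ],
  "twist": [
    [0,-0.004,0],
    [0,-0.004,0],
    [0,-0.004,0],
    [0,0,0],
    [0,0,0]
  ],
  "fingers": [1,1,1,1,1]
}}

```text
t: 2.7
ee_pos: [0.5063, 0.12, 0.1991]
ee_rot: [-2.815, 0.194, 1.254]
force: [-0.2, 0.1, -0.2]
grip_width: -0.0002
```

```bash
python3 - <<'E'
from h import *
for b in(-.1,-.02,.019):
    p,yaw=tcp_for(b,.022);print(b,delta(p,frame(TILT,yaw,-1)))
print(arm.get_obs()["force"])
q=arm.camera_params("wrist");im,d=arm.capture("wrist");np.savez("wrist2.npz",im=im,d=d,**q);cv2.imwrite("pics/wrist2.png",im[:,:,::-1])
E
```

```text
-0.1 (array([ 1. ,  5.6, -0.2]), array([ 0.0022, -0.0006,  0.0088]))
-0.02 (array([ 54.1,  -1.3, -59.6]), array([ 0.0022, -0.0006,  0.0088]))
0.019 (array([ 80. ,  -4.6, -88.6]), array([ 0.0022, -0.0006,  0.0088]))
[-0.23456263  0.06717049 -0.23763696]
```

View pics/wrist2.png

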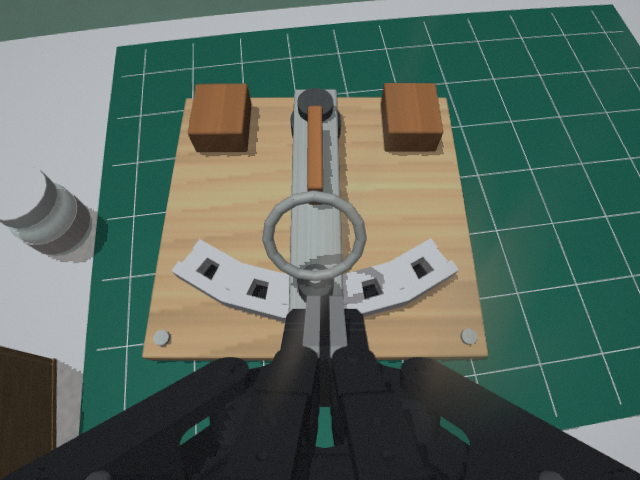

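Ring centre is at (315,236) and the tip at (325,297), so they are nearly aligned. I'll approach to 20 mm short of the crown.

Emit:
{"name": "send_rows", "arguments": {
  "delta_pos": [
    [11,3,-12],
    [11,-1,-12],
    [11,-1,-12],
    [11,-1,-12],
    [10,-1,-11.5],
    [0,0,0]
  ],
  "twist": [
    [0.001,0,0.004],
    [0.001,0,0.005],
    [0,0,0],
    [0,0,0],
    [0,0,0],
    [0,0,0]
  ],
  "fingers": [1,1,1,1,1,1]
}}

```text
t: 3.5
ee_pos: [0.5615, 0.1196, 0.1409]
ee_rot: [-2.819, 0.179, 1.253]
force: [-0.1, -0.1, 0.1]
grip_width: 0.0001
```

```bash
python3 - <<'E'
from h import *
for b in(-.02,.019):
    p,yaw=tcp_for(b,.022);print(b,delta(p,frame(TILT,yaw,-1)))
q=arm.camera_params("wrist");im,d=arm.capture("wrist");np.savez("wrist3.npz",im=im,d=d,**q);cv2.imwrite("pics/wrist3.png",im[:,:,::-1])
E
```

```text
-0.02 (array([-1.1, -0.9, -1.5]), array([ 0.0001,  0.0016, -0.001 ]))
0.019 (array([ 24.8,  -4.2, -30.4]), array([ 0.0001,  0.0016, -0.001 ]))
```

View pics/wrist3.png

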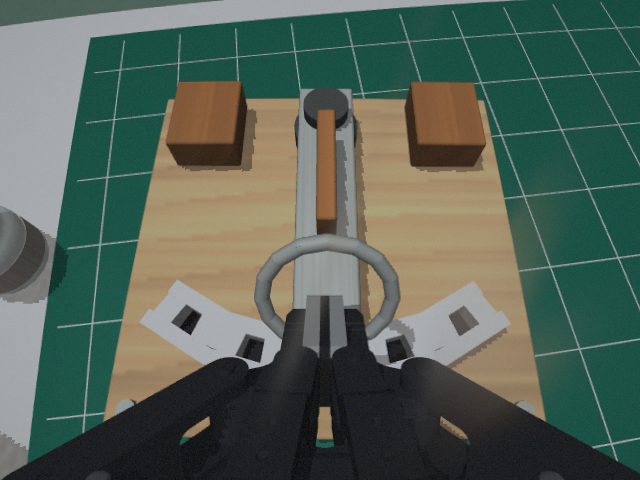

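The tip (325,297) is centred in the ring (327,290), so I'll insert.

Emit:
{"name": "send_rows", "arguments": {
  "delta_pos": [
    [5,-1,-6],
    [5,-1,-6],
    [5,-0.7,-6],
    [5,-0.7,-6],
    [4,-0.6,-5],
    [0,0,0]
  ],
  "twist": [
    [0,0,0],
    [0,0,0],
    [0,0,0],
    [0,0,0],
    [0,0,0],
    [0,0,0]
  ],
  "fingers": [1,1,1,1,1,1]
}}

```text
t: 4.3
ee_pos: [0.5853, 0.1165, 0.1126]
ee_rot: [-2.82, 0.177, 1.251]
force: [-0.3, 0.8, -0.8]
grip_width: 0.0
```

```bash
python3 - <<'E'
from h import *
for b in(.019,):
    p,yaw=tcp_for(b,.022);print(b,delta(p,frame(TILT,yaw,-1)))
p2,_=tcp_for(.019,.011);print("to contact",(p2-p)*1e3)
q=arm.camera_params("wrist");im,d=arm.capture("wrist");np.savez("wrist4.npz",im=im,d=d,**q);cv2.imwrite("pics/wrist4.png",im[:,:,::-1])
im,d=arm.capture("scene");cv2.imwrite("pics/scene4.png",cv2.resize(im[160:290,310:460],None,fx=4.5,fy=4.5,interpolation=cv2.INTER_CUBIC)[:,:,::-1])
E
```

```text
0.019 (array([ 1. , -1.1, -2.1]), array([-0.0001,  0.0028, -0.0023]))
to contact [ 8.1078225  -1.04268225  7.36043667]
```

View pics/wrist4.png

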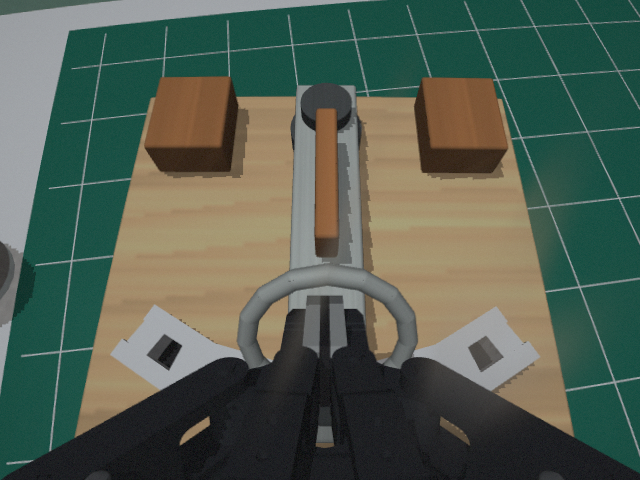

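View pics/scene4.png

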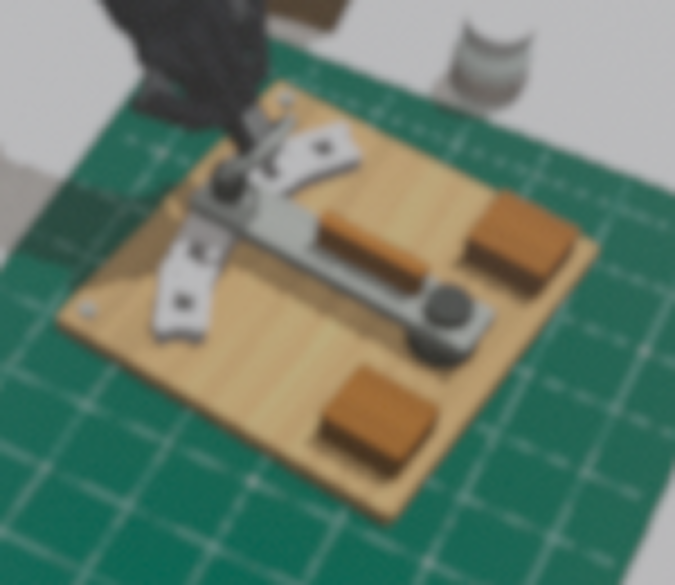

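```bash
python3 - <<'E'
from h import *
z=np.load("wrist4.npz"); p={k:z[k] for k in("K","distortion","R","t")}
P=cloud("wrist",z["d"],p);o=arm.get_obs();R=Ro.from_rotvec(o["ee_rot"]).as_matrix();L=(P-o["ee_pos"])@R*1e3
for v in(262,268,274,280,286,292,296,298,300,304,310):print(v,[L[v,u].round(1).tolist() for u in(312,326,338)],P[v,326].round(3))
for x,zz in((22,-11),(22,0),(18,-11)): print(proj("wrist",[o["ee_pos"]+R@np.array([x,0,zz])/1e3],p))
E
```

```text
262 [[85.8, -6.1, 2.4], [85.7, 1.4, 2.3], [87.8, 7.9, 3.1]] [0.64  0.108 0.048]
268 [[3.9, -3.4, -27.6], [3.8, 1.1, -27.6], [3.8, 5.0, -27.6]] [0.608 0.113 0.128]
274 [[1.4, -3.4, -26.5], [1.8, 1.1, -26.4], [0.6, 4.9, -26.9]] [0.606 0.113 0.129]
280 [[0.5, -3.4, -24.9], [1.4, 1.1, -24.5], [1.1, 4.9, -24.6]] [0.604 0.113 0.128]
286 [[0.7, -3.4, -22.7], [77.2, 1.4, 12.4], [1.6, 5.0, -22.3]] [0.627 0.11  0.047]
292 [[75.6, -5.9, 15.1], [75.3, 1.4, 15.0], [75.4, 7.6, 15.0]] [0.624 0.11  0.047]
296 [[17.3, -4.0, -11.1], [17.5, 1.2, -10.9], [18.3, 5.6, -10.6]] [0.605 0.113 0.107]
298 [[15.0, -3.9, -11.4], [15.9, 1.2, -10.9], [17.5, 5.6, -10.1]] [0.604 0.113 0.108]
300 [[15.3, -3.9, -10.4], [14.0, 1.1, -11.1], [14.6, 5.5, -10.8]] [0.603 0.113 0.11 ]
304 [[11.8, -3.8, -10.6], [10.3, 1.1, -11.4], [11.7, 5.4, -10.7]] [0.6   0.114 0.113]
310 [[6.6, -3.7, -11.0], [7.4, 1.1, -10.6], [6.6, 5.2, -11.0]] [0.598 0.114 0.114]
[[322.89014172 290.63524631]]
[[322.93205409 316.55867212]]
[[322.84797854 295.30276867]]
```

The tip is 15 mm past the crown with a 10 mm gap below it. I'll go 4 mm deeper, then close the gap perpendicular to the finger.

Emit:
{"name": "send_rows", "arguments": {
  "delta_pos": [
    [2.7,-0.4,-3.0],
    [2.2,-0.3,2.0],
    [2.2,-0.3,2.0],
    [1.1,-0.2,1.0],
    [0,0,0]
  ],
  "twist": [
    [0,0,0],
    [0,0,0],
    [0,0,0],
    [0,0,0],
    [0,0,0]
  ],
  "fingers": [1,1,1,1,1]
}}

```text
t: 5.03
ee_pos: [0.5935, 0.1156, 0.114]
ee_rot: [-2.82, 0.176, 1.252]
force: [0.9, 0.5, -0.2]
grip_width: 0.0
```

Emit:
{"name": "send_rows", "arguments": {
  "delta_pos": [
    [0.7,-0.1,0.7],
    [0.7,-0.1,0.7],
    [0,0,0]
  ],
  "twist": [
    [0,0,0],
    [0,0,0],
    [0,0,0]
  ],
  "fingers": [1,1,1]
}}

```text
t: 5.4
ee_pos: [0.5948, 0.1154, 0.1153]
ee_rot: [-2.82, 0.176, 1.252]
force: [0.4, -0.3, 0.7]
grip_width: 0.0002
```

```bash
cat > near.py <<'E'
from h import *
import sys
q=arm.camera_params("wrist");o=arm.get_obs();im,d=arm.capture("wrist");cv2.imwrite(f"pics/{sys.argv[1]}.png",im[:,:,::-1])
P=cloud("wrist",d,q);R=Ro.from_rotvec(o["ee_rot"]).as_matrix();L=(P-o["ee_pos"])@R*1e3
for v in range(250,312,4):print(v,[L[v,u].round(1).tolist() for u in(312,326,338)],P[v,326].round(3))
print(np.round(o["t"],2),o["ee_pos"].round(4),np.round(o["force"],1))
E
python3 near.py w5
```

```text
250 [[95.1, -6.5, -1.0], [65.4, 1.1, -11.7], [65.4, 6.9, -11.7]] [0.647 0.108 0.075]
254 [[91.8, -6.4, 0.1], [63.8, 1.1, -10.2], [63.4, 6.8, -10.3]] [0.645 0.108 0.075]
258 [[90.7, -6.4, 2.0], [64.2, 1.1, -8.0], [65.3, 6.9, -7.6]] [0.643 0.108 0.073]
262 [[89.5, -6.4, 3.9], [66.5, 1.1, -5.1], [69.6, 7.1, -3.9]] [0.643 0.108 0.069]
266 [[86.4, -6.3, 5.0], [71.0, 1.2, -1.2], [74.1, 7.2, 0.1]] [0.643 0.108 0.063]
270 [[86.0, -6.3, 7.2], [74.9, 1.2, 2.6], [80.3, 7.5, 4.8]] [0.643 0.108 0.058]
274 [[84.6, -6.3, 8.9], [79.7, 1.2, 6.8], [85.6, 7.7, 9.3]] [0.643 0.108 0.052]
278 [[83.6, -6.3, 10.8], [82.4, 1.2, 10.2], [84.0, 7.6, 10.9]] [0.642 0.108 0.047]
282 [[81.4, -6.2, 12.1], [81.0, 1.2, 12.0], [82.4, 7.6, 12.6]] [0.64  0.109 0.047]
286 [[80.4, -6.2, 14.0], [79.3, 1.2, 13.5], [81.0, 7.6, 14.3]] [0.638 0.109 0.047]
290 [[78.8, -6.2, 15.6], [77.3, 1.2, 14.8], [78.0, 7.5, 15.2]] [0.635 0.109 0.048]
294 [[77.0, -6.2, 17.0], [1.0, 0.9, -19.6], [76.8, 7.5, 16.9]] [0.61  0.113 0.128]
298 [[-0.2, -3.6, -18.8], [-1.4, 0.9, -19.4], [-0.2, 4.8, -18.8]] [0.608 0.113 0.129]
302 [[-2.3, -3.5, -18.4], [-3.2, 0.9, -18.9], [-2.1, 4.7, -18.3]] [0.606 0.113 0.13 ]
306 [[-2.6, -3.5, -17.2], [-2.5, 0.9, -17.1], [-3.1, 4.7, -17.4]] [0.606 0.113 0.129]
310 [[-2.7, -3.5, -15.8], [-3.3, 0.9, -16.1], [-3.1, 4.7, -16.0]] [0.604 0.113 0.129]
5.4 [0.5948 0.1154 0.1153] [ 0.4 -0.3  0.7]
```

Emit:
{"name": "send_rows", "arguments": {
  "delta_pos": [
    [0.7,-0.1,0.7],
    [0.4,0,0.6],
    [0,0,1],
    [0,0,0]
  ],
  "twist": [
    [0,0,0],
    [0,0,0],
    [0,0,0],
    [0,0,0]
  ],
  "fingers": [1,1,1,1]
}}

```text
t: 5.95
ee_pos: [0.5951, 0.1151, 0.1168]
ee_rot: [-2.819, 0.177, 1.255]
force: [-2.0, -0.5, -2.7]
grip_width: -0.0002
```

Emit:
{"name": "send_rows", "arguments": {
  "delta_pos": [
    [0,0,1],
    [0,0,1],
    [0,0,1],
    [0,0,1],
    [0,0,0]
  ],
  "twist": [
    [0,0,0],
    [0,0,0],
    [0,0,0],
    [0,0,0],
    [0,0,0]
  ],
  "fingers": [1,1,1,1,1]
}}

```text
t: 6.58
ee_pos: [0.5947, 0.1152, 0.1205]
ee_rot: [-2.818, 0.177, 1.256]
force: [-5.1, -0.3, -6.3]
grip_width: 0.0003
```

```bash
python3 near.py w6 | tail -8
```

```text
286 [[84.9, -6.4, 16.0], [85.7, 1.2, 16.4], [84.3, 7.7, 15.7]] [0.639 0.108 0.046]
290 [[83.2, -6.3, 17.6], [83.1, 1.2, 17.5], [83.6, 7.7, 17.8]] [0.637 0.109 0.047]
294 [[82.1, -6.3, 19.5], [82.9, 1.2, 19.8], [81.4, 7.7, 19.1]] [0.635 0.109 0.046]
298 [[4.8, -3.7, -16.3], [1.0, 0.9, -18.2], [4.2, 4.9, -16.6]] [0.609 0.112 0.132]
302 [[0.0, -3.6, -17.3], [-1.4, 0.9, -18.0], [0.1, 4.8, -17.2]] [0.607 0.113 0.134]
306 [[-0.7, -3.6, -16.2], [-1.9, 0.9, -16.8], [0.2, 4.8, -15.7]] [0.606 0.113 0.133]
310 [[-1.5, -3.6, -15.2], [-2.3, 0.9, -15.6], [-1.1, 4.8, -15.0]] [0.605 0.113 0.133]
6.58 [0.5947 0.1152 0.1205] [-5.1 -0.3 -6.3]
```

View pics/w6.png

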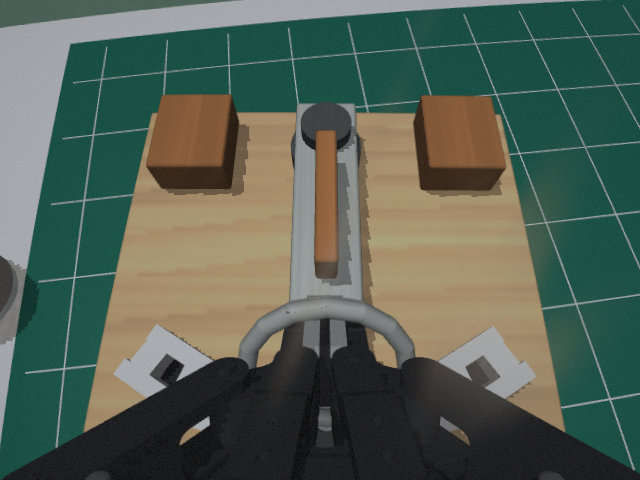

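The pin is rising and the force is 6.3 N down and 5 N back, as expected. Continuing the lift.

Emit:
{"name": "send_rows", "arguments": {
  "delta_pos": [
    [0,0,2],
    [0,0,2],
    [0,0,2],
    [0,0,2],
    [0,0,2],
    [0,0,2],
    [0,0,2],
    [0,0,0]
  ],
  "twist": [
    [0,0,0],
    [0,0,0],
    [0,0,0],
    [0,0,0],
    [0,0,0],
    [0,0,0],
    [0,0,0],
    [0,0,0]
  ],
  "fingers": [1,1,1,1,1,1,1,1]
}}

```text
t: 7.62
ee_pos: [0.5947, 0.1152, 0.1345]
ee_rot: [-2.818, 0.177, 1.256]
force: [-5.0, 0.2, -7.8]
grip_width: 0.0002
```

```bash
python3 near.py w7 | tail -8
python3 - <<'E'
from h import *
o=arm.get_obs()
# rotate TCP about pivot by +? : arm angle -0.262 means free end to -y ; world yaw turn of arm = -ang = +0.262
pv=jw(.085,0,0)
r=o["ee_pos"]-pv
for s in(.262,.27):
  prev=np.zeros(3)
  for k in range(1,11):
    q=Ro.from_rotvec([0,0,s*k/10]).apply(r)-r; print(k,((q-prev)*1e3).round(2),end=' '); prev=q
  print(s,(prev*1e3).round(1))
E
```

```text
286 [[98.9, -6.9, 22.5], [99.5, 1.2, 22.7], [99.6, 8.2, 22.8]] [0.644 0.108 0.045]
290 [[96.1, -6.8, 23.7], [94.5, 1.2, 22.9], [95.6, 8.1, 23.5]] [0.64  0.108 0.049]
294 [[94.8, -6.8, 25.6], [96.3, 1.2, 26.3], [95.2, 8.1, 25.8]] [0.639 0.108 0.045]
298 [[4.1, -3.7, -16.7], [0.2, 0.9, -18.6], [1.7, 4.8, -17.9]] [0.608 0.112 0.147]
302 [[0.3, -3.6, -17.1], [-0.7, 0.9, -17.6], [-0.2, 4.8, -17.3]] [0.607 0.113 0.147]
306 [[-0.9, -3.6, -16.3], [-2.0, 0.9, -16.9], [-0.9, 4.8, -16.3]] [0.606 0.113 0.147]
310 [[-1.2, -3.6, -15.0], [-2.1, 0.9, -15.5], [-2.7, 4.7, -15.8]] [0.605 0.113 0.146]
7.62 [0.5947 0.1152 0.1345] [-5.   0.2 -7.8]
1 [-0.47 -3.85  0.  ] 2 [-0.36 -3.86 -0.  ] 3 [-0.26 -3.87  0.  ] 4 [-0.16 -3.87 -0.  ] 5 [-0.06 -3.88  0.  ] 6 [ 0.04 -3.88 -0.  ] 7 [ 0.14 -3.87  0.  ] 8 [ 0.24 -3.87  0.  ] 9 [ 0.35 -3.86 -0.  ] 10 [ 0.45 -3.85  0.  ] 0.262 [ -0.1 -38.6  -0. ]
1 [-0.48 -3.97  0.  ] 2 [-0.37 -3.98  0.  ] 3 [-0.26 -3.99  0.  ] 4 [-0.16 -3.99  0.  ] 5 [-0.05 -3.99 -0.  ] 6 [ 0.06 -3.99  0.  ] 7 [ 0.17 -3.99  0.  ] 8 [ 0.28 -3.98  0.  ] 9 [ 0.38 -3.98  0.  ] 10 [ 0.49 -3.96  0.  ] 0.27 [  0.1 -39.8   0. ]
```

View pics/w7.png

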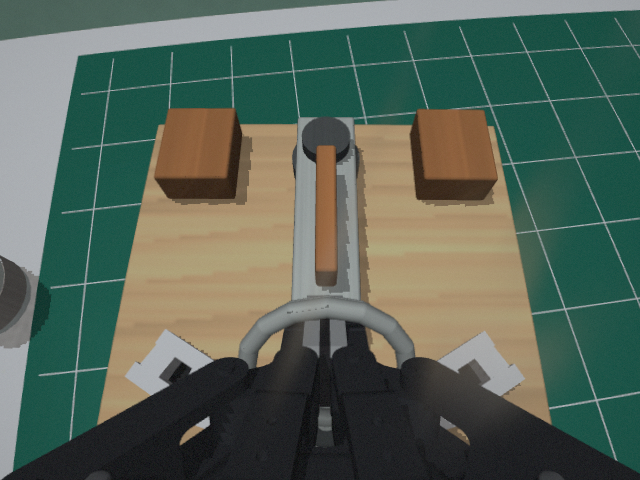

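The pin is up about 18 mm. Swinging about the pivot, turning the tool with it.

Emit:
{"name": "send_rows", "arguments": {
  "delta_pos": [
    [-0.5,-3.85,0],
    [-0.4,-3.85,0],
    [-0.25,-3.85,0],
    [-0.15,-3.85,0],
    [-0.05,-3.9,0],
    [0.05,-3.9,0],
    [0,0,0]
  ],
  "twist": [
    [0,0,0.0262],
    [0,0,0.0262],
    [0,0,0.0262],
    [0,0,0.0262],
    [0,0,0.0262],
    [0,0,0.0262],
    [0,0,0]
  ],
  "fingers": [1,1,1,1,1,1,1]
}}

```text
t: 8.55
ee_pos: [0.593, 0.0921, 0.134]
ee_rot: [2.857, 0.048, -1.276]
force: [-6.0, -0.6, -7.1]
grip_width: -0.0002
```

Emit:
{"name": "send_rows", "arguments": {
  "delta_pos": [
    [0.15,-3.85,0],
    [0.25,-3.85,0],
    [0.35,-3.85,0],
    [0.45,-3.85,0],
    [0,0,0]
  ],
  "twist": [
    [0,0,0.0262],
    [0,0,0.0262],
    [0,0,0.0262],
    [0,0,0.0262],
    [0,0,0]
  ],
  "fingers": [1,1,1,1,1]
}}

```text
t: 9.18
ee_pos: [0.5942, 0.0765, 0.134]
ee_rot: [2.813, 0.195, -1.254]
force: [-7.9, -0.6, -7.9]
grip_width: -0.0002
```

```bash
python3 near.py w8 | tail -6; python3 - <<'E'
from h import *
o=arm.get_obs();r=(o["ee_pos"]-jw(.085,0,0))[:2];print("tcp ang",TH-(np.arctan2(-r[1],-r[0])), )
R=Ro.from_rotvec(o["ee_rot"]).as_matrix();print("arm ang by tool yaw",TH-np.arctan2(R[1,0],R[0,0]),"tilt",np.degrees(np.arccos(-R[2,0])))
im,d=arm.capture("top");cv2.imwrite("pics/top8.png",cv2.resize(im[150:290,180:330],None,fx=4,fy=4,interpolation=cv2.INTER_CUBIC)[:,:,::-1])
E
```

```text
294 [[94.6, -6.8, 25.6], [94.3, 1.2, 25.5], [94.3, 8.1, 25.4]] [0.638 0.081 0.047]
298 [[3.1, -3.7, -17.0], [2.1, 0.9, -17.5], [1.7, 4.8, -17.7]] [0.609 0.078 0.144]
302 [[0.8, -3.6, -16.7], [0.1, 0.9, -17.1], [0.1, 4.8, -17.1]] [0.607 0.077 0.145]
306 [[-0.8, -3.6, -16.1], [-0.5, 0.9, -16.0], [-0.3, 4.8, -15.8]] [0.606 0.077 0.145]
310 [[-0.7, -3.6, -14.6], [-1.4, 0.9, -15.0], [-1.1, 4.8, -14.9]] [0.605 0.077 0.145]
9.18 [0.5942 0.0765 0.134 ] [-7.9 -0.6 -7.9]
tcp ang -0.2559082758791541
arm ang by tool yaw -0.26600430634075034 tilt 41.93760539512132
```

View pics/w8.png

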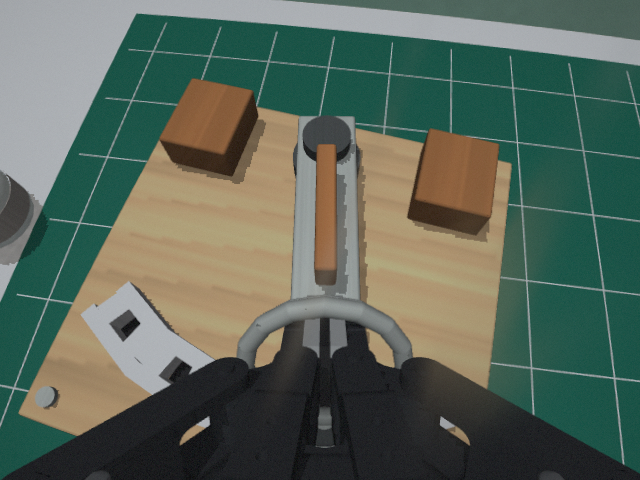

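View pics/top8.png

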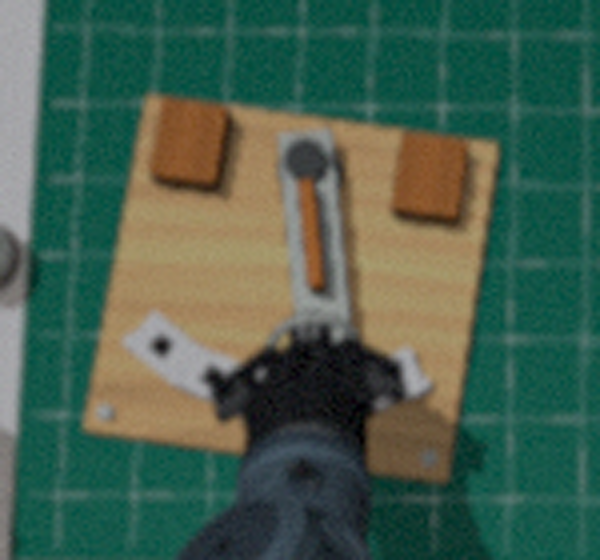

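```bash
cat > ang.py <<'E'
from h import *
def ang(P,im):
    pv=jw(.085,0,0)
    hsv=cv2.cvtColor(im,cv2.COLOR_RGB2HSV)
    D=P[...,:2]-pv[:2];r=np.hypot(D[...,0],D[...,1])
    m=(P[...,2]>.066)&(P[...,2]<.08)&(r<.105)&(r>.03)&(abs(D[...,1]+.0)<.06)
    pts=D[m];v=pts.mean(0);w=np.linalg.svd(pts-v)[2][0];w=w*np.sign(w[0])
    return m.sum(),TH-np.arctan2(w[1],w[0]),TH-np.arctan2(-v[1],-v[0])
if __name__=="__main__":
    z=np.load("wrist4.npz");p={k:z[k] for k in("K","distortion","R","t")};print("start",ang(cloud("wrist",z["d"],p),z["im"]))
    p=arm.camera_params("wrist");im,d=arm.capture("wrist");print("now",ang(cloud("wrist",d,p),im))
E
python3 ang.py
```

```text
start (np.int64(2847), np.float64(-0.0021907427261213808), np.float64(-0.003261417371549502))
now (np.int64(2534), np.float64(-0.2567027168842504), np.float64(-0.25917012699008213))
```

The arm is about 0.005 rad short, so I'll nudge it and lower.

Emit:
{"name": "send_rows", "arguments": {
  "delta_pos": [
    [0,-0.8,0],
    [0,0,0],
    [0,0,-2],
    [0,0,-2],
    [0,0,0]
  ],
  "twist": [
    [0,0,0],
    [0,0,0],
    [0,0,0],
    [0,0,0],
    [0,0,0]
  ],
  "fingers": [1,1,1,1,1]
}}

```text
t: 9.95
ee_pos: [0.5943, 0.0761, 0.1301]
ee_rot: [2.813, 0.195, -1.254]
force: [-8.4, -0.7, -7.5]
grip_width: 0.0002
```

```bash
python3 ang.py
```

```text
start (np.int64(2847), np.float64(-0.0021907427261213808), np.float64(-0.003261417371549502))
now (np.int64(2637), np.float64(-0.25643089683816256), np.float64(-0.263100187493737))
```

Emit:
{"name": "send_rows", "arguments": {
  "delta_pos": [
    [0,-0.2,-2],
    [0,0,-2],
    [0,0,-2],
    [0,0,-2],
    [0,0,-2],
    [0,0,0]
  ],
  "twist": [
    [0,0,0],
    [0,0,0],
    [0,0,0],
    [0,0,0],
    [0,0,0],
    [0,0,0]
  ],
  "fingers": [1,1,1,1,1,1]
}}

```text
t: 10.75
ee_pos: [0.5944, 0.0759, 0.1202]
ee_rot: [2.813, 0.194, -1.253]
force: [-9.2, -0.7, -6.1]
grip_width: -0.0004
```

```bash
python3 near.py w9 | tail -6; python3 ang.py|tail -1
```

```text
294 [[82.1, -6.3, 19.5], [80.1, 1.2, 18.6], [81.8, 7.7, 19.4]] [0.634 0.08  0.048]
298 [[2.7, -3.7, -17.3], [1.4, 0.9, -17.9], [4.3, 4.9, -16.5]] [0.609 0.077 0.131]
302 [[0.1, -3.6, -17.1], [-0.1, 0.9, -17.2], [-0.1, 4.8, -17.2]] [0.607 0.077 0.132]
306 [[-0.5, -3.6, -16.0], [0.3, 0.9, -15.6], [-0.4, 4.8, -15.9]] [0.606 0.077 0.13 ]
310 [[-1.2, -3.6, -14.9], [-120.5, 0.5, -78.1], [-0.8, 4.8, -14.7]] [0.572 0.072 0.262]
10.75 [0.5944 0.0759 0.1202] [-9.2 -0.7 -6.1]
now (np.int64(2835), np.float64(-0.25842608832223146), np.float64(-0.264090723765137))
```

The ring is down to 0.131, against 0.129 for a fully seated pin, so the pin is in the hole. I'll lower a little more, back away from the crown, and check.

Emit:
{"name": "send_rows", "arguments": {
  "delta_pos": [
    [0,0,-1.5],
    [0,0,-1.5],
    [-0.7,-0.1,-1],
    [-1.5,-0.2,-1.4],
    [-1.5,-0.2,-1.4],
    [-2.2,-0.3,-2],
    [0,0,0]
  ],
  "twist": [
    [0,0,0],
    [0,0,0],
    [0,0,0],
    [0,0,0],
    [0,0,0],
    [0,0,0],
    [0,0,0]
  ],
  "fingers": [1,1,1,1,1,1,1]
}}

```text
t: 11.72
ee_pos: [0.5903, 0.0746, 0.1133]
ee_rot: [2.816, 0.193, -1.249]
force: [-0.0, -0.4, -0.7]
grip_width: -0.0003
```

```bash
python3 near.py w10 ; python3 ang.py|tail -1; python3 - <<'E'
from h import *
R=Ro.from_rotvec(arm.get_obs()["ee_rot"]).as_matrix();print("d",R[:,0])
E
```

```text
250 [[71.5, -5.7, -9.4], [66.6, 1.1, -11.1], [91.9, 7.8, -2.1]] [0.643 0.081 0.071]
254 [[89.7, -6.4, -0.6], [71.7, 1.2, -7.2], [91.5, 7.8, 0.0]] [0.643 0.081 0.065]
258 [[90.3, -6.4, 1.9], [74.2, 1.2, -4.2], [88.9, 7.7, 1.4]] [0.643 0.081 0.061]
262 [[87.3, -6.3, 3.1], [79.8, 1.2, 0.2], [86.4, 7.6, 2.7]] [0.643 0.081 0.054]
266 [[84.7, -6.3, 4.4], [83.7, 1.2, 4.0], [85.5, 7.6, 4.7]] [0.643 0.081 0.049]
270 [[84.9, -6.3, 6.7], [84.2, 1.2, 6.4], [83.7, 7.6, 6.3]] [0.642 0.08  0.047]
274 [[82.5, -6.2, 8.0], [82.2, 1.2, 7.9], [81.8, 7.6, 7.8]] [0.639 0.08  0.047]
278 [[80.6, -6.2, 9.5], [4.9, 0.9, -23.4], [81.4, 7.6, 9.9]] [0.611 0.077 0.125]
282 [[0.6, -3.5, -23.9], [1.2, 0.9, -23.6], [1.1, 4.8, -23.7]] [0.609 0.076 0.128]
286 [[-0.2, -3.5, -22.9], [-0.9, 0.9, -23.2], [0.8, 4.8, -22.4]] [0.607 0.076 0.129]
290 [[-1.3, -3.5, -22.0], [-2.3, 0.9, -22.5], [-1.5, 4.7, -22.1]] [0.605 0.076 0.13 ]
294 [[-0.7, -3.5, -20.3], [-2.4, 0.9, -21.1], [-2.1, 4.7, -21.0]] [0.604 0.076 0.129]
298 [[-1.8, -3.5, -19.5], [-2.6, 0.9, -19.9], [-2.0, 4.7, -19.6]] [0.603 0.075 0.129]
302 [[-1.6, -3.5, -18.0], [12.7, 1.0, -10.7], [-1.3, 4.8, -17.8]] [0.607 0.076 0.111]
306 [[10.9, -4.0, -10.1], [8.4, 1.0, -11.4], [9.3, 5.2, -10.9]] [0.604 0.076 0.115]
310 [[8.0, -3.9, -10.0], [7.4, 1.0, -10.3], [6.6, 5.1, -10.8]] [0.603 0.075 0.115]
11.72 [0.5903 0.0746 0.1133] [-0.  -0.4 -0.7]
now (np.int64(2920), np.float64(-0.2642415962252426), np.float64(-0.2684630045315738))
d [ 0.66480087  0.09163283 -0.74137927]
```

View pics/w10.png

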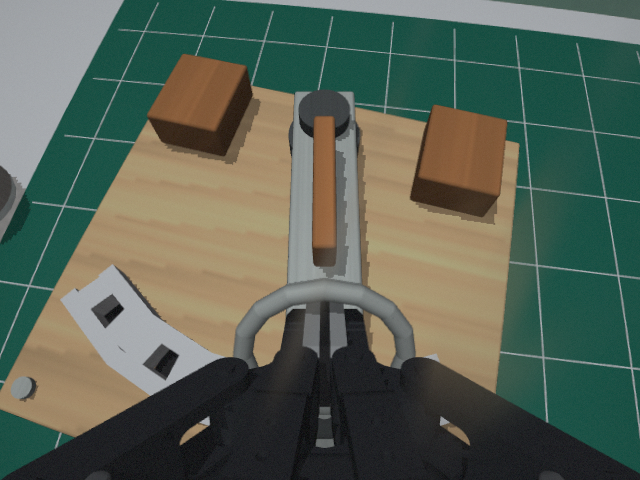

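The ring crown is back at 0.129 m and the force is zero. I'll centre in the ring and retract.

Emit:
{"name": "send_rows", "arguments": {
  "delta_pos": [
    [-3,-0.4,-2.7],
    [-4,-0.5,4.4],
    [-5.3,-0.7,5.9],
    [-6.6,-0.9,7.4],
    [-6.6,-0.9,7.4],
    [-6.6,-0.9,7.4],
    [-10,-1.4,11],
    [0,0,0]
  ],
  "twist": [
    [0,0,0],
    [0,0,0],
    [0,0,0],
    [0,0,0],
    [0,0,0],
    [0,0,0],
    [0,0,0],
    [0,0,0]
  ],
  "fingers": [1,1,1,1,1,1,1,1]
}}

```text
t: 12.82
ee_pos: [0.5477, 0.069, 0.1545]
ee_rot: [2.816, 0.193, -1.248]
force: [0.3, -0.5, 0.4]
grip_width: 0.0
```

Emit:
{"name": "send_rows", "arguments": {
  "delta_pos": [
    [-13,-2,15],
    [-20,-3,22],
    [-20,-3,22],
    [-20,-3,22],
    [0,0,0],
    [0,0,0]
  ],
  "twist": [
    [0,0,0],
    [0,0,0],
    [0,0,0],
    [0,0,0],
    [0,0,0],
    [0,0,0]
  ],
  "fingers": [1,1,1,1,1,1]
}}

```text
t: 13.58
ee_pos: [0.475, 0.0582, 0.234]
ee_rot: [2.816, 0.193, -1.251]
force: [-0.2, 0.4, -0.6]
grip_width: 0.0001
```

```bash
python3 - <<'E'
from h import *
import ang
q=arm.camera_params("wrist");im,d=arm.capture("wrist");cv2.imwrite("pics/w11.png",im[:,:,::-1])
P=cloud("wrist",d,q);print(ang.ang(P,im))
def st(P,a,m0):
    D=P-jw(.085,0,0);yaw=TH-a;c,s=np.cos(yaw),np.sin(yaw)
    X=(c*D[...,0]+s*D[...,1])*1e3;Y=(-s*D[...,0]+c*D[...,1])*1e3;Z=P[...,2]*1e3
    m=m0&(Z>72)&(Z<155)&(X>-195)&(X<-105)&(abs(Y)<45);m[290:]=0
    return m.sum(),"ymid",(np.percentile(Y[m],1)+np.percentile(Y[m],99))/2,"zmax",np.percentile(Z[m],[50,90,99])
print(st(P,-.262,d>0))
z=np.load("wrist2.npz");p={k:z[k] for k in("K","distortion","R","t")};P2=cloud("wrist",z["d"],p);print("start",st(P2,0,z["d"]>0),ang.ang(P2,z["im"]))
im2,_=arm.capture("top");cv2.imwrite("pics/top11.png",im2[:,:,::-1])
print(arm.get_obs()["t"],arm.get_obs()["force"])
E
```

```text
(np.int64(848), np.float64(-0.2562830675604493), np.float64(-0.26792022953709993))
(np.int64(2255), 'ymid', np.float64(-0.6671984833588915), 'zmax', array([106.61011874, 127.57574161, 129.6609184 ]))
start (np.int64(3078), 'ymid', np.float64(-0.40166372665653505), 'zmax', array([106.95854748, 127.72527054, 129.78073103])) (np.int64(1162), np.float64(0.004129125240821069), np.float64(-0.0033728670620550433))
13.675 [0.98883605 0.02496642 0.59115181]
```

View pics/w11.png

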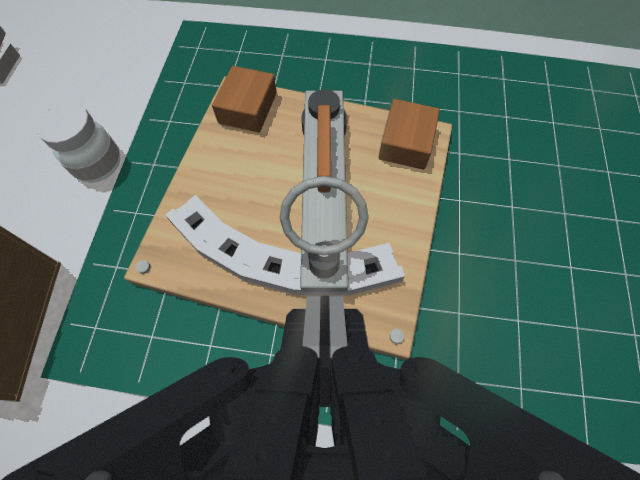

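View pics/top11.png

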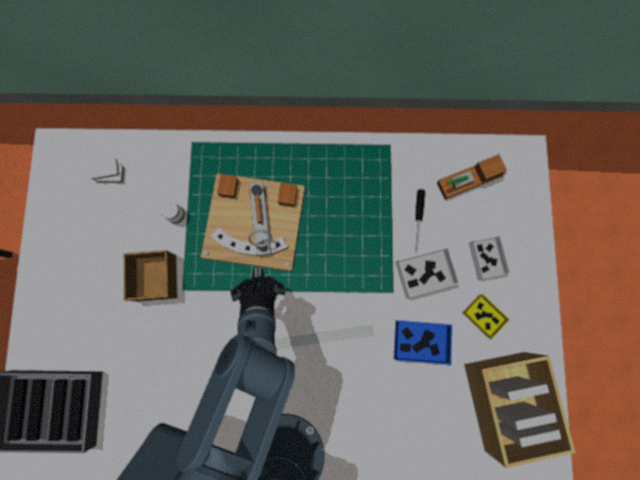

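The ring heights match the start within 0.3 mm, so the pin is fully down. The arm sits over the next hole on the tub's side (three holes free at left, one at right), and the loose items look unmoved. Handing in.

```bash
python3 -c "
from cell import arm
print(arm.sign_off())"
```

```text
the job is handed in; nothing more can be done
None
```

The swing arm is now one hole over on the tub's side (jig −y), with the pin fully down and the ring let go. I handed the job in at about 13.7 s.

I kept the gripper shut and put its fingertips through the ring, tilted 42° and about 19 mm past the crown. I then lifted the pin about 18 mm, swung the arm 0.262 rad about the pivot, lowered the pin and backed out along the finger. Measured forces were about 11 N at most, and nothing was pinched.

Last checks:
- **Pin:** the ring's height matches its starting height to within 0.3 mm, so the pin is down.
- **Arm angle:** two estimates from the fence gave −0.256 and −0.268 rad. They differ by 0.012 rad, but both are within 0.01 of −0.262. The wrist picture shows the arm over the right hole.
- **Contact:** the robot is clear of everything. The force reading is within about 1 N, the sensor's noise.
- **Loose items:** the tub, cardboard box, jar and screwdriver look unmoved in the top view. I checked this by eye and did not measure it.

No check failed.

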